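# Book in the mixing can, then hold its agitator ball over it

### The job

First turn the open mixing can where it stands, upright on its pad, until its code label squarely faces the window of the code reader, and let go of it. Then take the ball tray by its wooden grip, carry it level so that the loose steel ball never leaves its pocket, and finish while still holding it: level and still, the pocket centred over the can's mouth, about 5 cm above the rim and touching nothing but the gripper. Leave the other things on the bench where they are.

Things in the scene. Friction and masses are not known exactly. Their poses are not given: they have to be found in the camera images.
- pad (a point): centre of the can's standing place (white ring 68 mm across) on top of the code reader's dark base plate, 6 mm above the table. The base plate (185 x 100 x 6 mm) is fixed to the table at a yaw that varies
- reader: the code reader stand; origin on the table directly under the pad. Its +x axis points level from the pad to the reader block, a black box 50 mm deep, 80 mm wide, top 68 mm above the table, whose near face is 80 mm from the pad centre
- window (a point): centre of the glass window on the reader block's near face, 42 mm above the table, facing the pad
- can: empty open steel mixing can, plain cylinder 56 mm across, 78 mm high, wall 3 mm, about 0.1 kg, standing on the pad; origin at the centre of its underside, z up. Its +x axis points out through the middle of its paper code label (24 mm wide, black bars) and through the black flat lug (sticks out 13 mm, 16 mm wide, 3 mm thick) at the top of the rim directly above the label. It is turned 50 degrees or more, either way, off the window at the start
- can_center (a point): the can's centre, half-way up, 39 mm above its underside
- can_mouth (a point): centre of the can's open mouth, in the plane of its rim, 78 mm above its underside
- can_label (a point): on the can's side wall under the lug, 28 mm out from the can's axis along its +x, half-way up
- tray: ball tray: aluminium plate 170 (x) x 60 (y) x 4 mm, lying on the table, origin at the centre of its underside, z up. In its middle stands a wooden grip, 12 mm thick along x, 36 mm wide along y, top 70 mm above the underside. Ball pocket 65 mm from the grip along +x. About 0.16 kg
- tray_grip (a point): point in the middle of the tray's wooden grip at a good height to pinch it, 50 mm above the tray's underside, 20 mm below the grip's top; the two flat faces to pinch face along the tray's x axis, 12 mm apart
- pocket (a point): centre of the ball pocket's floor, on the plate's top face (4 mm above the underside), 65 mm along the tray's +x from its grip. The pocket is a ring, 30 mm inside diameter, rim 3 mm high
- ball_center (a point): centre of the loose steel ball, 22 mm across, 44 g, free to roll a few mm within the pocket and rolling out over the rim if the tray is tipped by about 45 degrees or jerked
- scraper: bystander: yellow plastic ink scraper lying flat, 190 x 45 x 12 mm; origin at its underside
- ink_tube: bystander: white and black ink tube lying flat, about 125 x 44 x 18 mm; origin at its underside
- small_tin: bystander: closed steel ink tin without label or lug, 52 mm across, 55 mm high; origin at its underside
- big_tin: bystander: closed steel ink tin with paper band, 84 mm across, 90 mm high; origin at its underside
- brayer: bystander: hand roller with black rubber drum 110 mm long and light wooden handle, about 155 x 130 x 40 mm; origin at its underside
- copper_plate: bystander: bare copper etching plate lying flat, 100 x 130 x 4 mm; origin at its underside
- empty_tray: bystander: dark steel tray, 170 x 90 mm, same wooden grip as the ball tray, two large empty pockets, no ball; origin at its underside
Things that resemble listed ones, but are neither listed nor needed, are in the scene too. There is more than one size of the tray; the one meant has the size given above.

How it is judged:
By the outcome, as a careful person would: the job done as asked, in the order asked, and still so for the second after the job is handed in, while the arm keeps its last pose, push and grip.
It also fails if it takes over 64 s, if anything falls off the work surface, if the arm or the gripper's body presses on something with over 40 N, if the wrist force passes 120 N, or if a joint passes its speed limit or range.

### The arm

A 6-joint arm with a two-finger parallel gripper is mounted at the origin on the work surface. World frame = base frame: x ahead of the robot, y to its left, z up, the work surface at z = 0. Lengths are in m, angles in rad, forces in N, time in s.
With the tool pointing down it reaches from about 0.35 to 0.975 m from the base axis. Payload 4.9 kg.
Tool frame: the origin (TCP) lies at the very end of the fingers, on their centre line; the grasp point (between the pads) lies 19 mm behind it; z points along the fingers, y is the line along which they close (so a half turn about z gives the same grasp; the last joint's range is limited). The gripper opens to 85 mm and grips with 20 to 120 N. Pads are 22 mm wide; open, the fingers measure 114 mm over their backs; the gripper's body (76 mm by 85 mm) begins 54 mm behind the grasp point. The pads swing forward as they close: fully open they stand 13 mm farther back than shut.
Start: joints at [1.109, 0.053, 1.613, -0, 1.476, -0.119], TCP at [0.21, 0.589, 0.231] pointing down, gripper open.
Joint ranges: [-3.01, 3.01], [-1.01, 2.22], [0.06, 2.58], [-1.02, 4.17], [0.09, 2.62], [-3.14, 3.14]. Speed limits (rad/s): [2.57, 2.57, 3.14, 3.14, 3.14, 3.14].

### API

Orientations are given as a unit quaternion [w, x, y, z].
In Python, from plant import manip gives the robot as it stands.
- The arm moves only by the tool play_rows, never from a script. Its argument "series" is a list that holds one entry, the list of rows, each a list of 7 numbers: the shift along the world's x, y, z in m, then the turn, a rotation vector about the world's x, y, z in degrees, then the opening, from 0 (shut) to 1 (fully open). In form: [[[dx, dy, dz, rx, ry, rz, grip], ...]]. A call has 1 to 10 rows; each row shifts and turns the commanded pose from where the row before left it; what a row does not reach is not made up. A row lasts 1/10 s, in which the tool goes at most 50 mm and 8.59 degrees, less where a joint would pass 70% of its speed; a pose out of reach is approached as far as the arm can. A call with a gripper value outside its range is refused whole. The fingers move at their own pace and stop on an object; the grip force is fixed at half the most. Time passes only in rows, so rows that do not move let the fingers close. It gives the time, the measured TCP pose, the force, the opening and the grip force at its end, in the units of the state.
- manip.state(): the state, without advancing time (a new reading comes with each control period).
- manip.grab_frame(name): name is "scene" or "top"; returns a dict with "frame" (420x560x3 uint8, blue, green, red), "mtx" (3x3 intrinsics, pixels), "R" (3x3) and "t" (3): a world point X has camera coordinates R X + t. Camera axes: x right, y down, z forward; pixel columns grow to the right and rows downward; lengths in m; the calibration is good to about 2 mm. A picture is of the moment at which its call begins. There is no depth.
- manip.job_done(): hands the job in; it is judged then, once.
The state is a dict: "time": time; "joint_pos": joint angles; "joint_vel": joint speeds; "joint_efforts": joint torques, N m; "tool_pos": TCP position; "tool_rot": TCP orientation; "contact_force": force on the tool from outside, world axes, zero at the start; "ft_torque": the same for the moment, N m; "gripper_width": opening from 0.0 (shut) to 1.0 (fully open); "grasp_force": force on a finger pad.
Only numpy, scipy, OpenCV 4.12 (cv2) and the standard library are available. Lean on these libraries where they do the work, as an engineer would, in place of code of your own. Each camera call takes 0.05 s, during which the arm holds its last target. There are 200 camera calls.

## Working session

There is one attempt and no reset: what is moved stays moved. The work goes in short steps, Python scripts to look and compute and a tool call to move; the robot and the scene stay as the last step left them, time stands still between calls to the robot, and variables do not carry over. Pictures are saved under pics/ and viewed, at most 10 in all, crops included, and the job is handed in when it is done.

Besides the shell and the picture viewer there is one more tool, called after ">>>" as a command line: name --argument value ..., lists and objects as JSON in quotes. play_rows: Moves the arm, as the interface text tells. Its arguments: {"type":"object","properties":{"series":{"type":"array"}},"required":["series"]}

```bash
mkdir -p pics; cat > h.py <<'E'
import numpy as np, cv2, json
from plant import manip
def shot(name, tag):
    f=manip.grab_frame(name); cv2.imwrite(f'pics/{tag}.png', f['frame'])
    np.savez(f'pics/{tag}.npz', **{k:np.array(f[k]) for k in ('mtx','R','t')}); return f
def cam(tag): return np.load(f'pics/{tag}.npz')
def ray(tag,u,v,z):
    c=cam(tag); d=c['R'].T@np.linalg.solve(c['mtx'],[u,v,1.]); o=-c['R'].T@c['t']
    return o+d*(z-o[2])/d[2]
def proj(tag,X):
    c=cam(tag); p=c['mtx']@(c['R']@np.array(X,float)+c['t']); return p[:2]/p[2]
def crop(tag,x0,y0,x1,y1,s,out):
    im=cv2.imread(f'pics/{tag}.png')[y0:y1,x0:x1]; cv2.imwrite(f'pics/{out}.png',cv2.resize(im,None,fx=s,fy=s,interpolation=cv2.INTER_CUBIC))
E
python3 - <<'E'
from h import *
a=shot('scene','s0'); b=shot('top','t0')
for f in (a,b): print(f['mtx'].round(1), (-np.array(f['R']).T@f['t']).round(3))
print(manip.state())
E
```

```text
[[471.5   0.  272.1]
 [  0.  471.5 211.8]
 [  0.    0.    1. ]] [ 1.097 -0.403  1.041]
[[440.    0.  284.7]
 [  0.  440.  213.4]
 [  0.    0.    1. ]] [ 0.476 -0.003  1.276]
{'time': 0.1, 'joint_pos': array([ 1.10901092e+00,  5.33328989e-02,  1.61415890e+00, -3.29415660e-05,
        1.47600178e+00, -1.18989797e-01]), 'joint_vel': array([ 0.00105198, -0.0011343 , -0.00350881, -0.0006809 , -0.00257167,
        0.00262578]), 'joint_efforts': array([ 5.31807609e-05, -3.94900882e+01, -3.71364641e+01, -1.30934059e-04,
        3.90463712e-03,  2.34780020e-05]), 'tool_pos': array([0.20982405, 0.58812529, 0.23015856]), 'tool_rot': array([-2.56431421e-04,  1.70558209e-01,  9.85347144e-01, -9.15365436e-04]), 'contact_force': array([ 0.62384098,  0.18360849, -0.16742702]), 'ft_torque': array([ 0.00382711,  0.04782101, -0.01906476]), 'grasp_force': 0.0, 'gripper_width': 1.001825468932842}
```

View pics/t0.png

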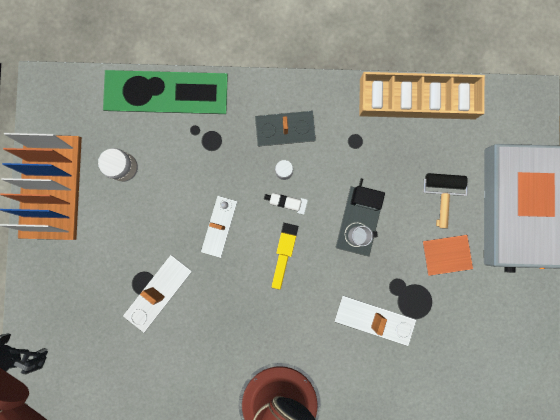

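View pics/s0.png

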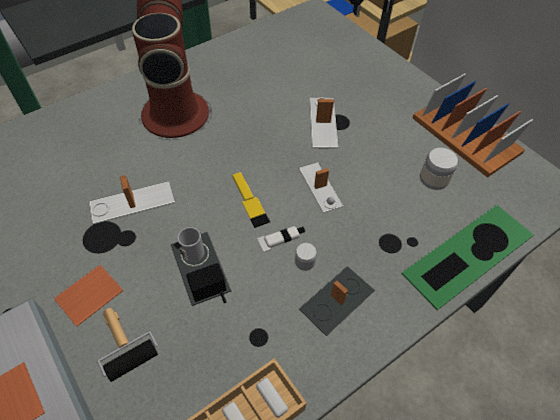

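The top view shows three white trays: (219,226) with a steel ball at (224,204), and two without a ball at (157,294) and (375,320). There is also a dark empty tray at (285,127). The can is at (359,235) on the reader base, and its lug looks to be at about (375,234). Its look-alikes are the small tin at (284,169) and the big tin at (115,164). The ball tray should be the one at (219,226); I'll check that and the can in one close crop.

```bash
python3 - <<'E'
from h import *
crop('t0',325,170,395,265,6,'a'); crop('t0',190,185,250,265,6,'b'); crop('s0',160,215,240,315,6,'c')
a,b,c=[cv2.imread(f'pics/{k}.png') for k in 'abc']
H=600
o=[cv2.copyMakeBorder(i,0,H-i.shape[0],0,4,cv2.BORDER_CONSTANT) for i in (a,b)]
cv2.imwrite('pics/ab.png',cv2.hconcat(o)); print(cv2.imread('pics/ab.png').shape)
E
```

```text
(600, 788, 3)
```

View pics/ab.png

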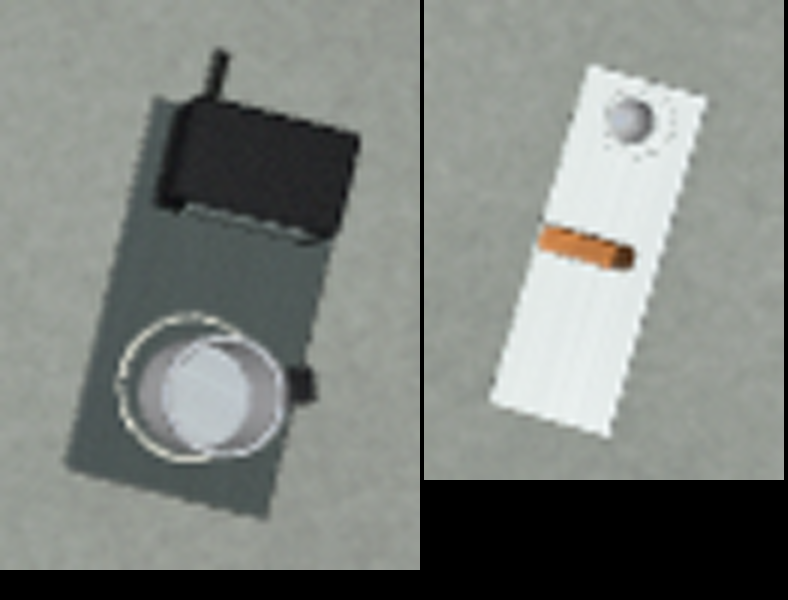

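View pics/c.png

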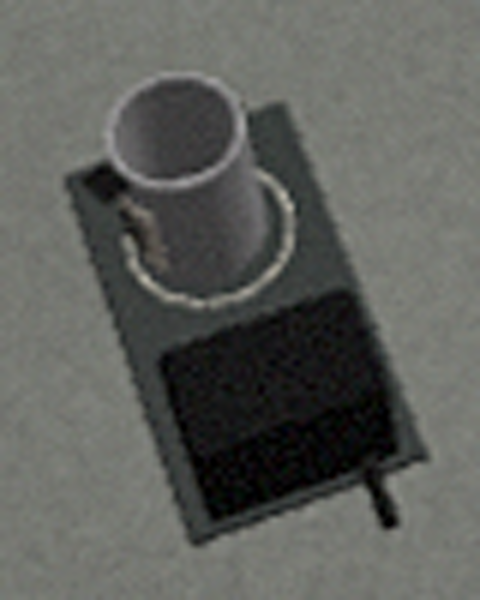

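```bash
python3 - <<'E'
from h import *
def P(x0,y0,px,py,z): return ray('t0',x0+(px+.5)/6-.5,y0+(py+.5)/6-.5,z)
A=lambda x,y,z:P(325,170,x,y,z); B=lambda x,y,z:P(190,185,x-424,y,z)
c=[A(152,97,.006),A(65,465,.006),A(268,517,.006)]
L=c[0]-c[1];W=c[2]-c[1]
print('base',np.linalg.norm(L),np.linalg.norm(W),'yaw',np.degrees(np.arctan2(L[1],L[0])),np.degrees(np.arctan2(W[1],W[0]))+90)
ring=A(192,388,.006);rim=A(226,397,.084);lug=A(302,384,.0825)
print('ring',ring,'rim',rim,'lug',lug,np.linalg.norm(lug-rim),'lugyaw',np.degrees(np.arctan2(*(lug-rim)[1::-1])))
t=[B(*p,.004) for p in((592,65),(707,98),(611,437),(491,403))]
print(np.mean(t,0),[np.linalg.norm(t[i]-t[i-3]) for i in range(4)])
for a,b in((3,0),(2,1)): d=t[a]-t[b];d=-d;print(np.degrees(np.arctan2(d[1],d[0])))
print('ball',B(631,119,.015))
print('s: rim',ray('s0',160+(177+.5)/6-.5,215+(130.5)/6-.5,.084),'lug',ray('s0',160+(106)/6-.5,215+184/6-.5,.0825))
for X,n in((np.mean(t,0)*[1,1,0]+[0,0,.07],'griptop'),): print(n,proj('s0',X),proj('t0',X))
E
```

```text
base 0.18250557616194554 0.10025235156351442 yaw -12.053835479855554 -12.745955715077926
ring [ 0.48796829 -0.20967119  0.006     ] rim [ 0.48361615 -0.21236127  0.084     ] lug [ 0.4904488  -0.24681367  0.0825    ] 0.03515541062886263 lugyaw -78.78257960377908
[0.49984016 0.18792547 0.004     ] [np.float64(0.0579350690976732), np.float64(0.16926532540941278), np.float64(0.05999260150862262), np.float64(0.16957268170985884)]
-14.556172757390723
-13.860217226465677
ball [0.5627925  0.17387971 0.015     ]
s: rim [ 0.48440018 -0.21033225  0.084     ] lug [ 0.48903559 -0.2455747   0.0825    ]
griptop [321.77269479 170.99596881] [215.38819252 225.72871356]
```

Can: axis about (0.484, -0.211), lug yaw about -80°, reader yaw about -12.3°, so it needs about +67.5°. The chosen tray measures 170 x 59 mm and holds the ball, so it is the right one. I'll approach with the closing line at 10°, perpendicular to the lug.

>>> play_rows --series '[[[0.015,-0.044,0,0,0,-6.04,1],[0.015,-0.044,0,0,0,-6.04,1],[0.015,-0.044,0,0,0,-6.04,1],[0.015,-0.044,0,0,0,-6.04,1],[0.015,-0.044,0,0,0,-6.04,1],[0.015,-0.044,0,0,0,-6.04,1],[0.015,-0.044,0,0,0,-6.04,1],[0.015,-0.044,0,0,0,-6.04,1],[0.015,-0.044,0,0,0,-6.04,1],[0.015,-0.044,0,0,0,-6.04,1]]]'

```text
time: 1.1
tool_pos: [0.36, 0.1469, 0.231]
tool_rot: [0.0, 0.645, 0.765, 0.0]
contact_force: [0.9, -0.3, 0.4]
gripper_width: 1.001
grasp_force: 0.0
```

>>> play_rows --series '[[[0.0155,-0.045,-0.005,0,0,0,1],[0.0155,-0.045,-0.005,0,0,0,1],[0.0155,-0.045,-0.005,0,0,0,1],[0.0155,-0.045,-0.005,0,0,0,1],[0.0155,-0.045,-0.005,0,0,0,1],[0.0155,-0.045,-0.005,0,0,0,1],[0.0155,-0.045,-0.005,0,0,0,1],[0.0155,-0.045,-0.005,0,0,0,1],[0,0,0,0,0,0,1],[0,0,0,0,0,0,1]]]'

```text
time: 2.1
tool_pos: [0.4836, -0.2119, 0.1902]
tool_rot: [-0.001, 0.644, 0.765, -0.0]
contact_force: [0.1, 0.7, 0.3]
gripper_width: 1.001
grasp_force: 0.0
```

>>> play_rows --series '[[[0,0,-0.02,0,0,0,1],[0,0,-0.025,0,0,0,1],[0,0,-0.025,0,0,0,1],[0,0,-0.025,0,0,0,1],[0,0,-0.02,0,0,0,1],[0,0,-0.02,0,0,0,1],[0,0,-0.01,0,0,0,1],[0,0,-0.01,0,0,0,1],[0,0,0,0,0,0,1],[0,0,0,0,0,0,1]]]'

```text
time: 3.1
tool_pos: [0.4845, -0.2114, 0.037]
tool_rot: [0.001, 0.643, 0.766, 0.0]
contact_force: [0.6, 0.1, -0.0]
gripper_width: 0.999
grasp_force: 0.0
```

```bash
python3 - <<'E'
from h import *
shot('scene','s1');shot('top','t1')
crop('s1',140,160,250,310,4,'a'); crop('t1',320,160,410,310,4,'b')
cv2.imwrite('pics/v1.png',cv2.hconcat([cv2.imread('pics/a.png'),cv2.imread('pics/b.png')]))
E
```

```text
(no output)
```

View pics/v1.png

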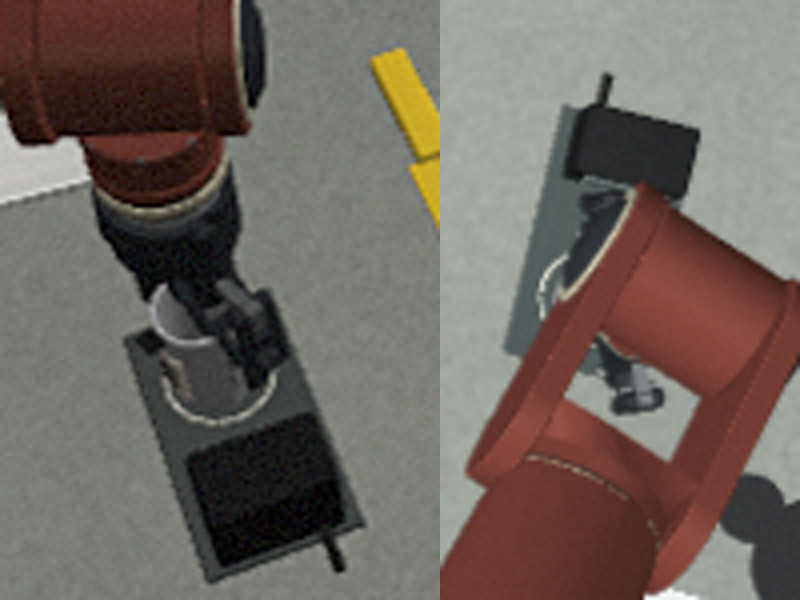

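The fingers straddle the can with the lug clear between them. Now I'll close and then turn.

>>> play_rows --series '[[[0,0,0,0,0,0,0.75],[0,0,0,0,0,0,0.68],[0,0,0,0,0,0,0.64],[0,0,0,0,0,0,0.6],[0,0,0,0,0,0,0.5],[0,0,0,0,0,0,0.5],[0,0,0,0,0,0,0.5],[0,0,0,0,0,0,0.5]]]'

```text
time: 4.0
tool_pos: [0.4847, -0.2119, 0.0373]
tool_rot: [0.001, 0.643, 0.766, 0.0]
contact_force: [-1.2, 0.7, 5.4]
gripper_width: 0.65
grasp_force: 62.4
```

>>> play_rows --series '[[[0,0,0,0,0,2,0.5],[0,0,0,0,0,4,0.5],[0,0,0,0,0,4,0.5],[0,0,0,0,0,4,0.5],[0,0,0,0,0,4,0.5],[0,0,0,0,0,4,0.5],[0,0,0,0,0,4,0.5],[0,0,0,0,0,4,0.5],[0,0,0,0,0,2,0.5],[0,0,0,0,0,0,0.5]]]'

```text
time: 5.0
tool_pos: [0.485, -0.2119, 0.0374]
tool_rot: [0.001, 0.407, 0.913, -0.0]
contact_force: [0.1, -0.6, 4.4]
gripper_width: 0.65
grasp_force: 62.4
```

>>> play_rows --series '[[[0,0,0,0,0,2,0.5],[0,0,0,0,0,4.5,0.5],[0,0,0,0,0,4.5,0.5],[0,0,0,0,0,4.5,0.5],[0,0,0,0,0,4.5,0.5],[0,0,0,0,0,4.5,0.5],[0,0,0,0,0,4.5,0.5],[0,0,0,0,0,4.5,0.5],[0,0,0,0,0,2,0.5],[0,0,0,0,0,0,0.5]]]'

```text
time: 6.0
tool_pos: [0.4852, -0.2116, 0.0374]
tool_rot: [0.001, 0.109, 0.994, -0.0]
contact_force: [0.2, 0.8, 5.5]
gripper_width: 0.652
grasp_force: 62.4
```

>>> play_rows --series '[[[0,0,0,0,0,0,0.6],[0,0,0,0,0,0,0.65],[0,0,0,0,0,0,0.7],[0,0,0,0,0,0,0.8],[0,0,0,0,0,0,1],[0,0,0,0,0,0,1],[0,0,0,0,0,0,1]]]'

```text
time: 6.7
tool_pos: [0.4838, -0.2113, 0.036]
tool_rot: [-0.0, 0.109, 0.994, 0.0]
contact_force: [0.5, 0.0, 0.1]
gripper_width: 1.003
grasp_force: 0.0
```

>>> play_rows --series '[[[0,0,0.01,0,0,0,1],[0,0,0.02,0,0,0,1],[0,0,0.025,0,0,0,1],[0,0,0.025,0,0,0,1],[0,0,0.03,0,0,0,1],[0,0,0.03,0,0,0,1],[0.01,0.045,0.01,0,0,0,1],[0.005,0.045,0.01,0,0,0,1],[0,0.045,0,0,0,0,1],[0,0.045,0,0,0,0,1]]]'

```text
time: 7.7
tool_pos: [0.4994, -0.0299, 0.198]
tool_rot: [0.001, 0.11, 0.994, -0.0]
contact_force: [0.7, -0.5, 0.3]
gripper_width: 1.003
grasp_force: 0.0
```

```bash
python3 - <<'E'
from h import *
shot('scene','s2');shot('top','t2')
crop('s2',160,215,240,315,5,'a'); crop('t2',325,170,400,270,5,'b')
cv2.imwrite('pics/v2.png',cv2.hconcat([cv2.imread('pics/a.png'),cv2.imread('pics/b.png')]))
E
```

```text
(no output)
```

View pics/v2.png

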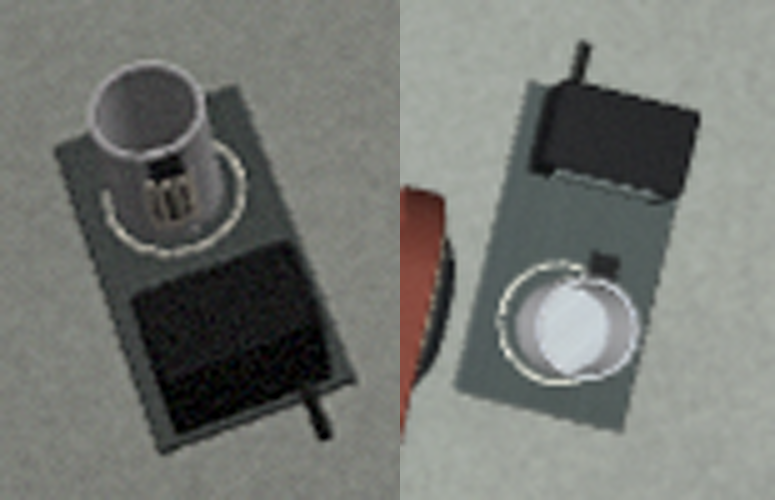

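The label and lug now face roughly toward the window. Crop pixels in the top view: lug (604,265), rim centre about (586,329). I'll measure the residual angle with subpixel fits.

```bash
cat > ang.py <<'E'
from h import *
import sys
from scipy.optimize import least_squares
T,S=sys.argv[1:3]
t=cv2.imread(f'pics/{T}.png').astype(float).mean(2); s=cv2.imread(f'pics/{S}.png').astype(float).mean(2)
def cen(im,x0,y0,x1,y1,bg,dk):
    w=np.clip((bg-im[y0:y1,x0:x1])/(bg-dk),0,1); w[w<.25]=0
    v,u=np.mgrid[y0:y1,x0:x1]; return np.array([(u*w).sum(),(v*w).sum()])/w.sum(), w.sum()
# lug centroid, top & scene
L,n=cen(t,361,219,371,227,68,28); print('lug px',L,n)
print(t[218:230,358:372].astype(int))
# left plate edge: per row crossing between bench (~150) and plate (~70)
def edge(rows,a,b,z):
    P=[]
    for r in rows:
        x=t[r,a:b]; th=(x[:3].mean()+x[-3:].mean())/2
        k=np.where(np.diff(np.sign(x-th)))[0][0]; P.append(ray(T,a+k+(x[k]-th)/(x[k]-x[k+1]),r,z)[:2])
    P=np.array(P); d=np.linalg.svd(P-P.mean(0))[2][0]; d*=np.sign(d[0]); return np.degrees(np.arctan2(d[1],d[0])),P.mean(0)
def auto(r0,r1):  # left edge
    u0=lambda r:336.0+ (248-r)*72/310
    P=[]
    for r in range(r0,r1):
        a=int(u0(r))-5; x=t[r,a:a+12]; th=110
        k=np.where((x[:-1]>th)&(x[1:]<=th))[0]
        if len(k): k=k[0]; P.append(ray(T,a+k+(x[k]-th)/(x[k]-x[k+1]),r,.006)[:2])
    P=np.array(P); c=np.median(P,0); d=np.linalg.svd(P-P.mean(0))[2][0]; d*=np.sign(d[0]); return np.degrees(np.arctan2(d[1],d[0])),P.mean(0),np.std((P-P.mean(0))@[-d[1],d[0]])
print('left edge',auto(190,245))
def bottom():
    P=[]
    for c in range(341,367):
        a=int(247.5+(c-336.6)*42/164)-6; x=t[a:a+13,c]; th=110
        k=np.where((x[:-1]<th)&(x[1:]>=th))[0]
        if len(k): k=k[0]; P.append(ray(T,c,a+k+(th-x[k])/(x[k+1]-x[k]),.006)[:2])
    P=np.array(P); d=np.linalg.svd(P-P.mean(0))[2][0]; d*=-np.sign(d[1]); return np.degrees(np.arctan2(d[1],d[0]))+90,P.mean(0),np.std((P-P.mean(0))@[-d[1],d[0]])
print('bottom edge',bottom())
E
python3 ang.py t2 s2
```

```text
lug px [365.42487771 222.639413  ] 11.925
[[ 89  92  89  88  89  90  89  90  92  89  93  90  92  89]
 [ 90  92  90  90  88  86  85  89  91  91  91  92  90  89]
 [ 90  91  90  90  88  66  61  84  84  87  88  91  88  89]
 [ 98  92  91  90  87  56  41  46  51  57  66  88  91  92]
 [139 117 115  96  77  53  43  47  44  41  49  84  89  91]
 [127 194 206 147  87  49  40  42  42  40  50  85  89  90]
 [ 97  94  89 132 104  58  49  45  43  43  75  87  90  91]
 [140 137 120 176 127 100 100  91  67  52  66  86  89  88]
 [164 194 192 153 147 166 169 196 152  98  97  90  90  90]
 [202 174 146 129 112 109 108  93 157 195 163 108  92  88]
 [204 204 204 214 166 132 123 121 122 108 192 159 110  92]
 [205 206 208 208 205 179 143 131 128 129 131 176 157 103]]
left edge (np.float64(-12.5366614461887), array([ 0.53671164, -0.16935461]), np.float64(0.0003579880811748198))
bottom edge (np.float64(-12.754560628336705), array([ 0.4363529 , -0.20180411]), np.float64(0.00041429725457835676))
```

```bash
cat >> ang.py <<'E'
from scipy.ndimage import map_coordinates as mc
def fit(im,tag,c0,angs,lugbox,bg,dk):
    c=np.array(c0); 
    for it in range(4):
        P=[]
        for a in angs:
            rr=np.arange(.0225,.035,.0003); X=np.c_[c[0]+rr*np.cos(a),c[1]+rr*np.sin(a),0*rr+.084]
            uv=np.array([proj(tag,x) for x in X]); v=mc(im,[uv[:,1],uv[:,0]],order=1)
            k=v.argmax(); th=(v[k]+v[-4:].mean())/2; j=np.where(v[k:]<th)[0]
            if len(j) and v[k]-v[-4:].mean()>25: P.append(X[k+j[0],:2])
        P=np.array(P); c=least_squares(lambda q:np.linalg.norm(P-q,axis=1)-.028,c,loss='soft_l1',f_scale=.0005).x
    l,n=cen(im,*lugbox,bg,dk); lw=ray(tag,*l,.084)[:2]; d=lw-c
    print(tag,'rim',c.round(4),len(P),'rms',np.std(np.linalg.norm(P-c,axis=1)).round(5),'lug',lw.round(4),np.linalg.norm(d).round(4),'yaw',np.degrees(np.arctan2(d[1],d[0])).round(2))
fit(t,T,[.484,-.2115],np.radians(np.r_[-180:-50:4]),(361,219,370,226),75,40)
print(s[240:256,182:204].astype(int))
E
python3 ang.py t2 s2 | tail -18
```

```text
[ 65  65  68  71  68  85  83  54  40  18  16  18  24  26  53  84  84  89
  103 102 118 102]
 [ 72  67  66  61  61  66  66  49   9  18  21  25  15  17  38  75 102  88
   97 106 118 103]
 [ 74  73  63  72  65  65  71  60  33  20   9  15   4  11  25  80  99  88
   94  98 113 109]
 [ 75  77  68  70  60  68  70  58  21  15  16  34  43  67 102  92 100  89
   88  99 111 110]
 [ 71  74  69  66  64  65  75 114 108  25  87 125  74  86  99  96  96  88
   90 101 107 114]
 [ 65  68  68  65  65  58  76  96  93  71  93  97  68  76  51  72  99  92
   90  94 107 112]
 [ 65  69  69  67  68  62  73  74  65  75  71  39  64  80  45  64  97  95
   86  95 106 114]
 [ 84  66  67  65  63  65  70  76  71  60  76  28  50  68  63  49 103  96
   85  97 105 102]
 [ 85  66  71  65  69  61  69  76  65  55  79  38  41  63  73  62  96  95
   91  90  98 104]]
```

```bash
sed -i '$d' ang.py; cat >> ang.py <<'E'
print('s outer lug edge:')
# scene: lug dark blob below rim
L2,n2=cen(s,188,236,199,245,50,15); print(L2,n2)
for yaw in (-20,-16,-12,-8):
    for tag,c in ((S,(.484,-.2108)),(T,(.484,-.2115))):
        e=np.array([np.cos(np.radians(yaw)),np.sin(np.radians(yaw))])
        print(yaw,tag,proj(tag,[*(np.array(c)+.0345*e),.083]).round(2),end=' ')
    print()
E
python3 ang.py t2 s2 | tail -7; for k in t0; do python3 - <<'E'
E
done
```

```text
t2 rim [ 0.4849 -0.2115] 31 rms 0.00064 lug [ 0.5196 -0.2202] 0.0358 yaw -13.96
s outer lug edge:
[nan nan] 0.0
-20 s2 [191.32 248.33] -20 t2 [366.45 223.75] 
-16 s2 [192.32 248.07] -16 t2 [365.61 223.45] 
-12 s2 [193.31 247.76] -12 t2 [364.75 223.22] 
-8 s2 [194.27 247.38] -8 t2 [363.88 223.04] ang.py:8: RuntimeWarning: invalid value encountered in divide
  v,u=np.mgrid[y0:y1,x0:x1]; return np.array([(u*w).sum(),(v*w).sum()])/w.sum(), w.sum()
```

The lug yaw is about -13° by both views, against a reader yaw of -12.6°, so the label faces squarely. Next is the tray: grip at (0.4998, 0.188), tray yaw -14.2°.

>>> play_rows --series '[[[0,0.02,0,0,0,-7.6,0.8],[0,0.02,0,0,0,-7.6,0.6],[0,0.02,0,0,0,-7.6,0.5],[0,0.02,0,0,0,-7.6,0.5],[0,0.02,0,0,0,-7.6,0.5],[0,0.02,0,0,0,-7.6,0.5],[0,0.02,0,0,0,-7.6,0.5],[0,0.02,0,0,0,-7.6,0.5],[0,0.02,0,0,0,-7.6,0.5],[0,0.02,0,0,0,-7.6,0.5]]]'

```text
time: 8.8
tool_pos: [0.4995, 0.1686, 0.197]
tool_rot: [0.0, 0.7, 0.714, 0.0]
contact_force: [0.5, -1.0, -1.2]
gripper_width: 0.501
grasp_force: 0.0
```

>>> play_rows --series '[[[0,0.009,-0.01,0,0,-7.8,0.5],[0,0.009,-0.02,0,0,-7.8,0.5],[0,0,-0.02,0,0,0,0.5],[0,0,-0.02,0,0,0,0.5],[0,0,0,0,0,0,0.5],[0,0,0,0,0,0,0.5]]]'

```text
time: 9.4
tool_pos: [0.4993, 0.1861, 0.1267]
tool_rot: [0.0, 0.789, 0.614, -0.0]
contact_force: [0.5, -1.1, 0.3]
gripper_width: 0.504
grasp_force: 0.0
```

```bash
python3 - <<'E'
from h import *
shot('scene','s3');shot('top','t3')
crop('s3',275,110,365,220,5,'a'); crop('t3',185,180,255,290,5,'b')
cv2.imwrite('pics/v3.png',cv2.hconcat([cv2.imread('pics/a.png'),cv2.imread('pics/b.png')]))
E
```

```text
(no output)
```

View pics/v3.png

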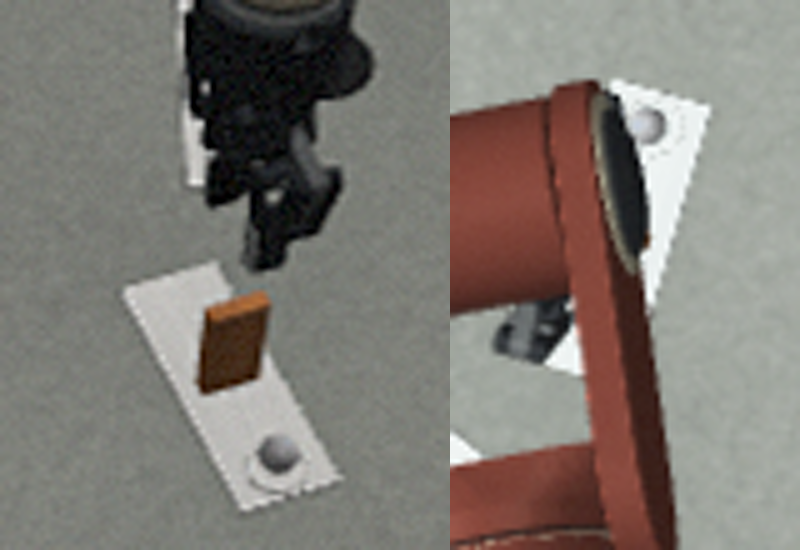

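The grip top in the scene view is at about (322.5,171), and the prediction was (321.8,171.0). The gripper is aligned, so I'll descend and pinch.

>>> play_rows --series '[[[0.0005,0.0015,-0.015,0,0,0,0.5],[0,0,-0.02,0,0,0,0.5],[0,0,-0.02,0,0,0,0.5],[0,0,-0.02,0,0,0,0.5],[0,0,-0.012,0,0,0,0.5],[0,0,-0.008,0,0,0,0.5],[0,0,0,0,0,0,0.5],[0,0,0,0,0,0,0.5]]]'

```text
time: 10.3
tool_pos: [0.5001, 0.1883, 0.0319]
tool_rot: [0.0, 0.789, 0.615, 0.001]
contact_force: [0.3, 0.0, -0.4]
gripper_width: 0.499
grasp_force: 0.0
```

>>> play_rows --series '[[[0,0,0,0,0,0,0.35],[0,0,0,0,0,0,0.28],[0,0,0,0,0,0,0.23],[0,0,0,0,0,0,0.19],[0,0,0,0,0,0,0.15],[0,0,0,0,0,0,0.1],[0,0,0,0,0,0,0],[0,0,0,0,0,0,0],[0,0,0,0,0,0,0],[0,0,0,0,0,0,0]]]'

```text
time: 11.3
tool_pos: [0.4998, 0.1882, 0.0316]
tool_rot: [0.0, 0.789, 0.615, 0.0]
contact_force: [-0.5, 0.5, 3.8]
gripper_width: 0.131
grasp_force: 58.9
```

>>> play_rows --series '[[[0,0,0.002,0,0,0,0],[0,0,0.004,0,0,0,0],[0,0,0.007,0,0,0,0],[0,0,0.01,0,0,0,0],[0,0,0.01,0,0,0,0],[0,0,0.01,0,0,0,0],[0,0,0.007,0,0,0,0],[0,0,0.004,0,0,0,0],[0,0,0.002,0,0,0,0],[0,0,0,0,0,0,0]]]'

```text
time: 12.3
tool_pos: [0.4996, 0.1881, 0.0875]
tool_rot: [0.0, 0.789, 0.615, 0.0]
contact_force: [-0.4, 0.3, -1.2]
gripper_width: 0.132
grasp_force: 58.5
```

```bash
python3 - <<'E'
from h import *
shot('scene','s4');shot('top','t4')
crop('s4',275,80,365,220,4,'a'); crop('t4',185,170,275,310,4,'b')
cv2.imwrite('pics/v4.png',cv2.hconcat([cv2.imread('pics/a.png'),cv2.imread('pics/b.png')]))
s=manip.state();print(s['contact_force'],s['ft_torque'],s['tool_pos'])
E
```

```text
[ 0.74780207  0.1558384  -1.98838518] [-0.00851304  0.07637187  0.02040357] [0.49922077 0.18804008 0.08683452]
```

View pics/v4.png

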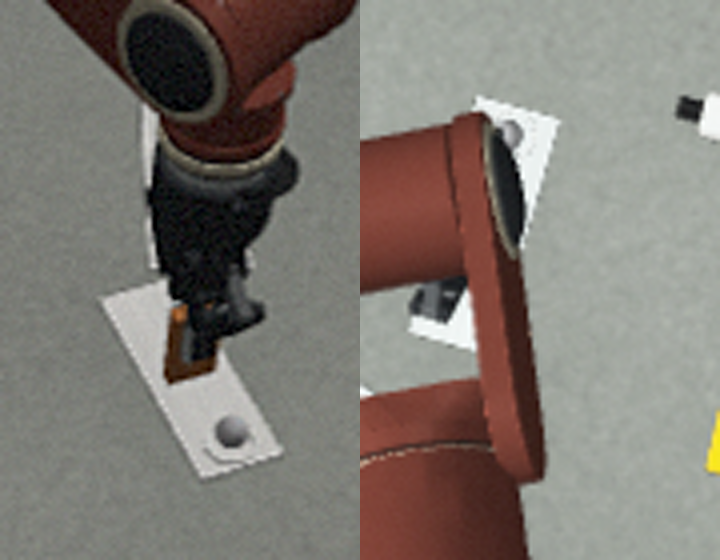

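The tray is lifted and the ball is in its pocket. I'll carry it to the can in three smooth segments.

>>> play_rows --series '[[[-0.0009,-0.0046,0.0009,0,0,0,0],[-0.0018,-0.0091,0.0018,0,0,0,0],[-0.0028,-0.0137,0.0027,0,0,0,0],[-0.0037,-0.0183,0.0036,0,0,0,0],[-0.0037,-0.0183,0.0036,0,0,0,0],[-0.0037,-0.0183,0.0036,0,0,0,0],[-0.0037,-0.0183,0.0036,0,0,0,0],[-0.0028,-0.0137,0.0027,0,0,0,0],[-0.0018,-0.0091,0.0018,0,0,0,0],[-0.0009,-0.0046,0.0009,0,0,0,0]]]'

```text
time: 13.4
tool_pos: [0.4737, 0.0592, 0.1128]
tool_rot: [0.0, 0.789, 0.614, 0.0]
contact_force: [0.4, 0.7, -1.9]
gripper_width: 0.135
grasp_force: 58.4
```

>>> play_rows --series '[[[-0.0009,-0.0046,0.0009,0,0,0,0],[-0.0018,-0.0091,0.0018,0,0,0,0],[-0.0028,-0.0137,0.0027,0,0,0,0],[-0.0037,-0.0183,0.0036,0,0,0,0],[-0.0037,-0.0183,0.0036,0,0,0,0],[-0.0037,-0.0183,0.0036,0,0,0,0],[-0.0037,-0.0183,0.0036,0,0,0,0],[-0.0028,-0.0137,0.0027,0,0,0,0],[-0.0018,-0.0091,0.0018,0,0,0,0],[-0.0009,-0.0046,0.0009,0,0,0,0]]]'

```text
time: 14.4
tool_pos: [0.4478, -0.0688, 0.138]
tool_rot: [0.0, 0.789, 0.614, 0.0]
contact_force: [0.0, 1.0, -1.6]
gripper_width: 0.132
grasp_force: 58.4
```

>>> play_rows --series '[[[-0.0009,-0.0046,0.0009,0,0,0,0],[-0.0018,-0.0091,0.0018,0,0,0,0],[-0.0028,-0.0137,0.0027,0,0,0,0],[-0.0037,-0.0183,0.0036,0,0,0,0],[-0.0037,-0.0183,0.0036,0,0,0,0],[-0.0037,-0.0183,0.0036,0,0,0,0],[-0.0037,-0.0183,0.0036,0,0,0,0],[-0.0028,-0.0137,0.0027,0,0,0,0],[-0.0018,-0.0091,0.0018,0,0,0,0],[-0.0009,-0.0046,0.0009,0,0,0,0]]]'

```text
time: 15.4
tool_pos: [0.4221, -0.1965, 0.163]
tool_rot: [-0.0, 0.789, 0.614, 0.0]
contact_force: [-0.5, 0.2, -1.4]
gripper_width: 0.131
grasp_force: 58.4
```

>>> play_rows --series '[[[0,0,0,0,0,0,0],[0,0,0,0,0,0,0],[0,0,0,0,0,0,0]]]'

```text
time: 15.7
tool_pos: [0.4222, -0.1953, 0.1626]
tool_rot: [-0.0, 0.789, 0.615, -0.0]
contact_force: [-0.3, -0.8, -1.5]
gripper_width: 0.135
grasp_force: 58.4
```

```bash
python3 - <<'E'
from h import *
shot('scene','s5');shot('top','t5')
crop('s5',125,165,255,315,4,'a'); crop('t5',330,170,398,320,4,'b')
cv2.imwrite('pics/v5.png',cv2.hconcat([cv2.imread('pics/a.png'),cv2.imread('pics/b.png')]))
print(manip.state()['tool_pos'],manip.state()['tool_rot'])
y=np.radians(-14.2);R=np.array([[np.cos(y),-np.sin(y)],[np.sin(y),np.cos(y)]])
p=manip.state()['tool_pos']
for q in((-.085,-.03),(-.085,.03),(.085,.03),(.085,-.03),(.065,0)):
    X=[*(p[:2]+R@q),p[2]-.0316+.004]; a=proj('s5',X);b=proj('t5',X)
    print(q,((a-[125,165]+.5)*4-.5).round(1),((b-[330,170]+.5)*4-.5+[520,0]).round(1))
E
```

```text
[ 0.42220685 -0.1953814   0.1627174 ] [-1.82920129e-04  7.88522745e-01  6.15005567e-01  1.13661188e-06]
(-0.085, -0.03) [133.8  67.4] [646.5 499.4]
(-0.085, 0.03) [228.2  40.5] [556.5 473.8]
(0.085, 0.03) [304.2 252. ] [626.3 219.5]
(0.085, -0.03) [202.6 283.6] [715.7 244.7]
(0.065, 0) [244.6 240.7] [662.8 261.9]
```

View pics/v5.png

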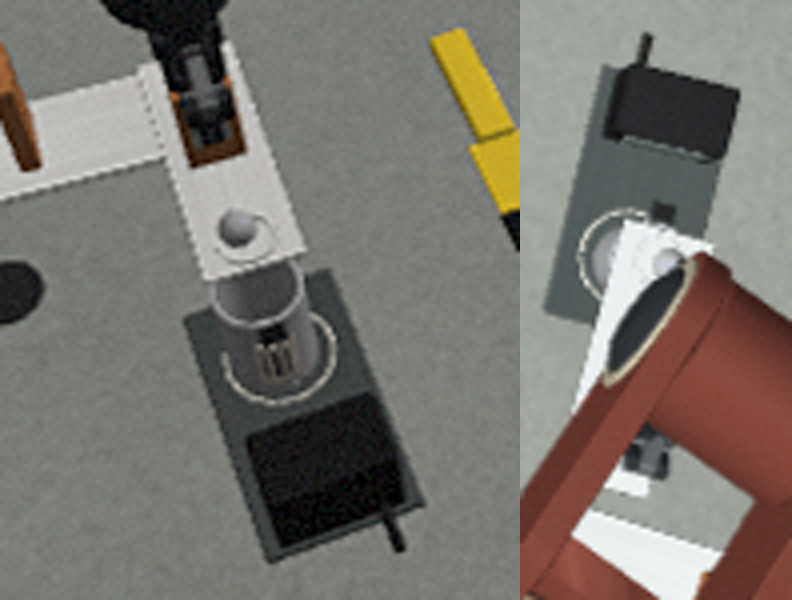

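The ball sits in its pocket at about crop (238,228). The plate corners and pocket match the predicted level pose to within about 1 px, so the pocket is at (0.485,-0.211), over the can's mouth at (0.485,-0.2115), with its floor about 51 mm above the rim. The label still faces the window, so I'm handing in.

```bash
python3 -c "
from plant import manip
s=manip.state();print(s['time'],abs(s['joint_vel']).max());print(manip.job_done())"
```

```text
15.8 0.0034040830245169237
the job is handed in; nothing more can be done
None
```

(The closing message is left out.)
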